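# Lock the pack hold-down with its tapered friction peg

### The job

Of the two battery packs in their jigs, one is not held down yet: the orange-handled peg beside it stands proud of its post and its steel finger is swung off the green board. Press that peg down into its tapered hole as you turn it clockwise (seen from above), until its finger points straight across the board, and press it home firmly enough that it stays put when you let go. Leave the peg of the other jig, which is already locked, as it is.

Things in the scene. Friction and masses are not known exactly. Their poses are not given: they have to be found in the camera images.
- key_grip (a point): Centre of the orange handle of the peg to lock, on its vertical axis: grip here. A flat wing 46 mm long, 13 thick, 30 tall (top 14 mm above, underside 16 mm below this point); 142 mm above the table, 134 when home. Turns with the peg: x along the wing towards the finger, z up. The finger: steel, 13 mm wide, 60 mm out from the axis, top 35 mm below this point; post and pack are lower still.
- key_turn (a joint): Turn of the peg to lock, rad. 0 = finger parked beside the board; grows clockwise seen from above; 1.31 (75 degrees) = finger straight across the green board; end stop 1.9. A weak spring (0.02 N m) swings it back to 0 when let go, unless the peg is wedged home: then friction holds it. Turning it while wedged takes 0.1 to 0.4 N m.
- key_press (a joint): How far the peg is pressed down into its hole, m. Starts between 0 and 0.002 (proud). Moving it takes about 7 N and it stays at the depth where it is left. The taper bites at 0.008 (home) and yields only some tenths of a mm more; 10 to 20 N downward wedges it so that it holds.
- done_tip (a point): End of the steel finger of the other jig's peg, 52 mm from that peg's vertical axis, 91 mm above the table. That peg looks the same but is already home, its finger lying across its green board. Not to be disturbed.

How it is judged:
By the outcome, as a careful person would: the job done as asked, in the order asked, and still so for the second after the job is handed in, with the robot touching nothing.
It also fails if it takes over 38 s, if anything falls off the work surface, if the arm or the gripper's body presses on something with over 40 N, if the wrist force passes 120 N, or if a joint passes its speed limit or range.

### The arm

A 6-joint arm with a two-finger parallel gripper is mounted at the origin on the work surface. World frame = base frame: x ahead of the robot, y to its left, z up, the work surface at z = 0. Lengths are in m, angles in rad, forces in N, time in s.
With the tool pointing down it reaches from about 0.35 to 0.95 m from the base axis. Payload 17.4 kg.
Tool frame: the origin (TCP) lies on the centre line of the jaws, within the pads' length; the fingertips stand 22 mm ahead of it and the grasp point (between the pads) lies 3 mm ahead of it; z points along the fingers, y is the line along which they close (so a half turn about z gives the same grasp; the last joint's range is limited). The gripper opens to 93 mm and grips with 3 to 60 N. Pads are 15 mm wide; open, the fingers measure 128 mm over their backs; the gripper's body (75 mm by 188 mm) begins 65 mm behind the grasp point.
Start: joints at [1.063, 0.116, 1.442, -0, 1.584, -0.038], TCP at [0.306, 0.602, 0.241] pointing down, gripper open.
Joint ranges: [-2.83, 2.83], [-0.83, 2.19], [0.07, 2.5], [-1.14, 4.28], [0.01, 3], [-2.97, 2.97]. Speed limits (rad/s): [1.89, 1.89, 2.22, 3.14, 3.14, 3.14].

### API

Orientations are given as a unit quaternion [w, x, y, z].
In Python, from workcell import robot, ungrasp, grasp, kinematics, camera, workorder, monitor gives the robot as it stands. Calls block until the motion is done:
- robot.move_to(position, orientation): joint-space move of the TCP to a pose.
- robot.movel(position, feed=0.15, rotation=None): straight line of the TCP; rotation=None keeps the orientation; feed is the mean speed in m/s.
- robot.goto_joints(angles): joint-space move.
- ungrasp() and grasp(effort=None): open the fingers fully, or close them until they stop; effort is the grip in N (None keeps the last).
- robot.pause(seconds).
- kinematics.inverse_kinematics(position, orientation): joint angles nearest the present ones, or None.
- camera(name): name is "scene" or "top"; returns a dict with "pixels" (400x640x3 uint8, red, green, blue), "fovy" (degrees; the focal length in pixels is half the picture's height over the tangent of half this angle, whatever the lens; pixels are square), "cx", "cy" (the principal point, pixels), "dist" ([k1, k2, p1, p2, k3] as OpenCV has them; the pictures are not rectified), "R" (3x3) and "t" (3): a world point X has camera coordinates R X + t. Camera axes: x right, y down, z forward; pixel columns grow to the right and rows downward; lengths in m; the calibration is good to about 2 mm. A picture is of the moment at which its call begins. There is no depth.
A pose or a line that the arm cannot do raises robot.IKError and nothing moves.
- workorder.finish_job(): hands the job in; it is judged then, once.
Readings, each from a call of its own:
- monitor.get_t(): time.
- monitor.get_qpos(): joint angles.
- monitor.get_qd(): joint speeds.
- monitor.get_joint_efforts(): joint torques, N m.
- monitor.get_position(): TCP position.
- monitor.get_eef_rot(): TCP orientation.
- monitor.get_ft_force(): force on the tool from outside, world axes, zero at the start.
- monitor.get_wrist_torque(): the same for the moment, N m.
- monitor.get_finger_gap(): opening from 0.0 (shut) to 1.0 (fully open).
- monitor.get_grasp_force(): force on a finger pad.
Only numpy, scipy, OpenCV 4.12 (cv2) and the standard library are available. Lean on these libraries where they do the work, as an engineer would, in place of code of your own. Each camera call takes 0.05 s, during which the arm holds its last target. There are 200 camera calls.

## Working session

There is one attempt and no reset: what is moved stays moved. The work goes in short steps, each a Python script; the robot and the scene stay as the last script left them, time stands still between calls to the robot, and variables do not carry over. Pictures are saved under pics/ and viewed, at most 10 in all, crops included, and the job is handed in when it is done.

```bash
mkdir -p pics; cat > h.py <<'E'
import numpy as np, cv2
from workcell import robot, ungrasp, grasp, kinematics, camera, workorder, monitor
def cal(c):
    f=200/np.tan(np.radians(c["fovy"])/2)
    return np.array([[f,0,c["cx"]],[0,f,c["cy"]],[0,0,1.]]),np.array(c["dist"],float),np.array(c["R"]),np.array(c["t"])
def ray(c,uv):
    K,d,R,t=cal(c); p=cv2.undistortPoints(np.array([[uv]],float),K,d)[0,0]
    v=R.T@np.array([p[0],p[1],1]); return -R.T@t, v/np.linalg.norm(v)
def onz(c,uv,z):
    o,v=ray(c,uv); return o+v*(z-o[2])/v[2]
def tri(c1,u1,c2,u2):
    A=np.zeros((3,3));b=np.zeros(3);L=[]
    for c,u in((c1,u1),(c2,u2)):
        o,v=ray(c,u);M=np.eye(3)-np.outer(v,v);A+=M;b+=M@o;L.append((o,M))
    X=np.linalg.solve(A,b); return X,[np.linalg.norm(M@(X-o)) for o,M in L]
def proj(c,X):
    K,d,R,t=cal(c); return cv2.projectPoints(np.array(X,float).reshape(-1,3),cv2.Rodrigues(R)[0],t,K,d)[0][:,0]
def save(c,n,crop=None,s=1):
    im=c["pixels"][:,:,::-1]
    if crop: x0,y0,x1,y1=crop; im=im[y0:y1,x0:x1]
    cv2.imwrite(n,cv2.resize(im,None,fx=s,fy=s,interpolation=cv2.INTER_CUBIC))
E
python3 - <<'E'
from h import *
import pickle
cs={n:camera(n) for n in("scene","top")}
pickle.dump(cs,open("c0.pkl","wb"))
for n,c in cs.items():
    save(c,f"pics/{n}0.png"); print(n,-np.array(c["R"]).T@c["t"],c["fovy"],c["dist"],np.array(c["R"])[2])
E
```

```text
scene [ 0.92441905 -0.63252369  0.62042141] 53.13910074401887 [-0.09080182  0.          0.          0.          0.        ] [-0.44505268  0.71442233 -0.53993412]
top [ 0.46829371 -0.04285783  0.94634503] 56.064746245260466 [0.00385788 0.         0.         0.         0.        ] [ 0.10599877 -0.00691483 -0.99434222]
```

View pics/scene0.png

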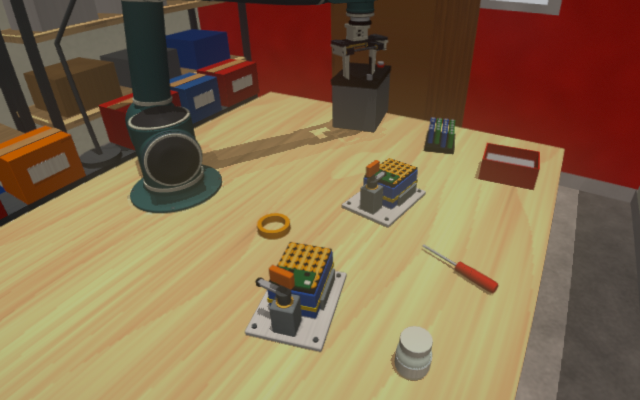

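View pics/top0.png

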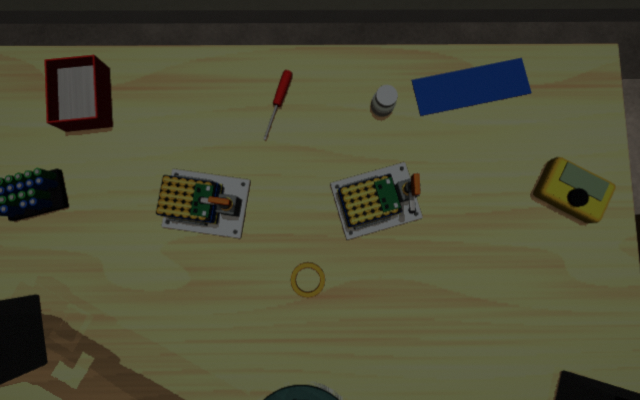

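The unlocked jig is the one near the scene camera, with its handle at about (281,277) in scene and (416,185) in top. The other jig's finger lies across its board. I'll zoom in on the unlocked one in both views.

```bash
python3 - <<'E'
from h import *
import pickle
cs=pickle.load(open("c0.pkl","rb"))
for n,b in(("scene",(240,230,350,350)),("top",(325,155,425,245))):
    c=cs[n]; x0,y0,x1,y1=b
    im=c["pixels"][y0:y1,x0:x1,::-1]
    im=cv2.convertScaleAbs(im,alpha=2.2 if n=="top" else 1.2)
    cv2.imwrite(f"pics/{n}1.png",cv2.resize(im,None,fx=5 if n=="scene" else 6,fy=5 if n=="scene" else 6,interpolation=cv2.INTER_CUBIC))
E
```

```text
(no output)
```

View pics/scene1.png

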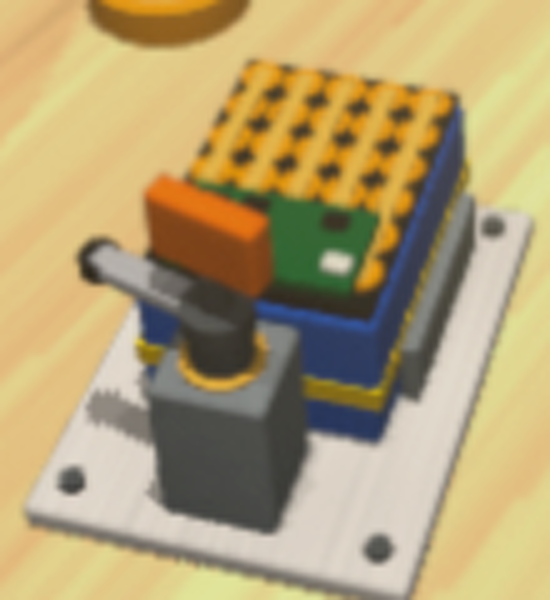

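View pics/top1.png

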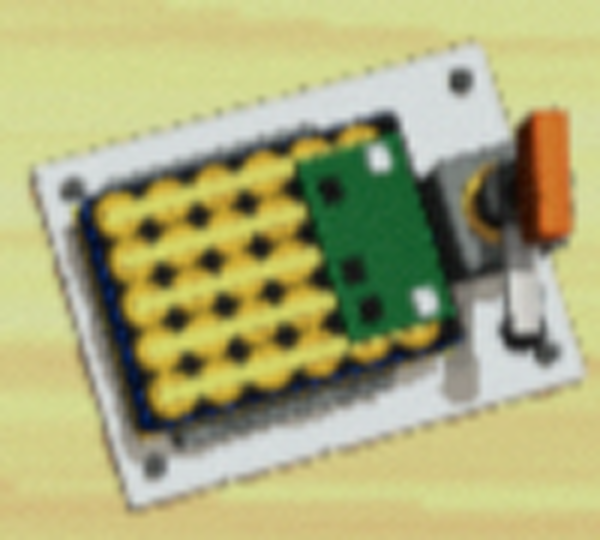

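Scene crop: the wing's top face has corners at about (162,176), (270,222), (250,240) and (146,188), and the finger tip is at about (98,260). Top crop: the wing covers columns 517–572 and rows 110–245, with the tip near (522,332). Next I'll fit the known box to the orange masks of both views, with height free.

```bash
cat > fit.py <<'E'
from h import *
from scipy.optimize import minimize
def omask(c,box):
    im=c["pixels"]; hsv=cv2.cvtColor(im,cv2.COLOR_RGB2HSV)
    m=((hsv[...,0]<=11)&(hsv[...,1]>150)&(hsv[...,2]>40)).astype(np.uint8)
    w=np.zeros_like(m);x0,y0,x1,y1=box;w[y0:y1,x0:x1]=1
    m=m*w; n,l,s,_=cv2.connectedComponentsWithStats(m)
    k=1+np.argmax(s[1:,4]); return (l==k).astype(np.float32)
def wing(p,dx=.023,dy=.0065,zs=(.014,-.016)):
    x,y,z,a=p; c,s=np.cos(a),np.sin(a)
    return np.array([[x+c*u-s*v,y+s*u+c*v,z+w] for u in(-dx,dx) for v in(-dy,dy) for w in zs])
def render(c,X,S=8):
    h=cv2.convexHull(proj(c,X).astype(np.float32))
    x0,y0=np.floor(h.min((0,1))).astype(int)-2; x1,y1=np.ceil(h.max((0,1))).astype(int)+3
    im=np.zeros(((y1-y0)*S,(x1-x0)*S),np.float32)
    cv2.fillConvexPoly(im,np.round(((h-[x0,y0]+.5)*S-.5)*16).astype(np.int32),1.,shift=4)
    o=np.zeros((400,640),np.float32); o[y0:y1,x0:x1]=cv2.resize(im,(x1-x0,y1-y0),interpolation=cv2.INTER_AREA); return o
def fit(cs,ms,p0,zfree=True):
    def f(q):
        p=np.array(p0,float)+np.array([q[0],q[1],q[2] if zfree else 0,q[3]*20])
        return sum(((render(c,wing(p))-m)**2).sum() for c,m in zip(cs,ms))
    best=min((minimize(f,[i*.003,j*.003,0,k*.005],method="Nelder-Mead",options=dict(initial_simplex=np.array([[i*.003,j*.003,0,k*.005]]*5)+np.vstack([np.zeros(4),np.eye(4)*.005]),xatol=1e-5,fatol=1e-3,maxiter=400)) for i in(-1,1) for j in(-1,1) for k in(-1,1)),key=lambda r:r.fun)
    q=best.x; return np.array(p0)+[q[0],q[1],q[2] if zfree else 0,q[3]*20],best.fun
E
python3 - <<'E'
from fit import *
import pickle
d=pickle.load(open("c0.pkl","rb")); s,t=d["scene"],d["top"]
cs=[s,t]; ms=[omask(s,(265,262,297,292)),omask(t,(408,170,423,198))]
print([m.sum() for m in ms])
for m in ms: print(cv2.boundingRect(m.astype(np.uint8)))
S=lambda u:(240+(u[0]+.5)/5-.5,230+(u[1]+.5)/5-.5); T=lambda u:(325+(u[0]+.5)/6-.5,155+(u[1]+.5)/6-.5)
X,e=tri(s,S((208,208)),t,T((555,178))); print("wing top centre",X,e)
Y,e=tri(s,S((98,258)),t,T((522,332))); print("finger tip",Y,e)
pl=[onz(t,T(u),.01) for u in((35,172),(480,45),(578,378),(133,508))]
for a,b in((0,1),(3,2),(0,3),(1,2)): print("plate edge",np.degrees(np.arctan2(*(pl[b]-pl[a])[1::-1])),np.linalg.norm(pl[b]-pl[a]))
a0=np.arctan2(*(Y-X)[1::-1])
p,f=fit(cs,ms,[X[0],X[1],X[2]-.014,a0]); print("fit",p,np.degrees(p[3]),f)
for i in range(2): print(fit([cs[i]],[ms[i]],[*p[:2],.142,p[3]],False))
print("tip pred",p[:2]+.060*np.array([np.cos(p[3]),np.sin(p[3])]))
o=[]
for c,m,b in zip(cs,ms,((255,255,305,300),(400,160,430,225))):
    im=np.ascontiguousarray(cv2.convertScaleAbs(c["pixels"][b[1]:b[3],b[0]:b[2],::-1],alpha=1.5)); im=cv2.resize(im,None,fx=8,fy=8)
    mm=cv2.resize(m[b[1]:b[3],b[0]:b[2]],None,fx=8,fy=8,interpolation=0)
    cv2.drawContours(im,cv2.findContours((mm>.5).astype(np.uint8),0,2)[0],-1,(255,0,0),1)
    h=cv2.convexHull((proj(c,wing(p)).astype(np.float32)-[b[0],b[1]]+.5).astype(np.float32)*8)
    cv2.polylines(im,[h.astype(np.int32)],True,(0,255,0),1); o.append(cv2.copyMakeBorder(im,0,520-im.shape[0],0,0,0))
cv2.imwrite("pics/fit.png",np.hstack(o))
E
```

```text
Traceback (most recent call last):
  File "fit.py", line 8, in omask
    k=1+np.argmax(s[1:,4]); return (l==k).astype(np.float32)
        ~~~~~~~~~^^^^^^^^^
ValueError: attempt to get argmax of an empty sequence
```

```bash
python3 - <<'E'
from h import *
import pickle
d=pickle.load(open("c0.pkl","rb"))
for n,ps in(("scene",[(275,278),(284,283),(281,272),(285,252),(262,285)]),("top",[(412,185),(416,185),(418,180),(375,190),(400,185)])):
    h=cv2.cvtColor(d[n]["pixels"],cv2.COLOR_RGB2HSV); print(n,[(p,h[p[1],p[0]].tolist()) for p in ps])
E
```

```text
scene [((275, 278), [13, 204, 105]), ((284, 283), [12, 203, 102]), ((281, 272), [14, 232, 189]), ((285, 252), [18, 192, 138]), ((262, 285), [15, 18, 116])]
top [((412, 185), [8, 244, 23]), ((416, 185), [14, 201, 94]), ((418, 180), [13, 201, 94]), ((375, 190), [30, 137, 78]), ((400, 185), [70, 13, 58])]
```

```bash
sed -i 's/hsv\[...,0\]<=11/hsv[...,0]<=16/; s/hsv\[...,2\]>40/hsv[...,2]>18/' fit.py
cat > run1.py <<'E'
from fit import *
import pickle
d=pickle.load(open("c0.pkl","rb")); s,t=d["scene"],d["top"]
cs=[s,t]; ms=[omask(s,(265,262,297,292)),omask(t,(408,170,423,198))]
print([m.sum() for m in ms])
for m in ms: print(cv2.boundingRect(m.astype(np.uint8)))
S=lambda u:(240+(u[0]+.5)/5-.5,230+(u[1]+.5)/5-.5); T=lambda u:(325+(u[0]+.5)/6-.5,155+(u[1]+.5)/6-.5)
X,e=tri(s,S((208,208)),t,T((555,178))); print("wing top centre",X,e)
Y,e=tri(s,S((98,258)),t,T((522,332))); print("finger tip",Y,e)
pl=[onz(t,T(u),.01) for u in((35,172),(480,45),(578,378),(133,508))]
for a,b in((0,1),(3,2),(0,3),(1,2)): print("plate edge",np.degrees(np.arctan2(*(pl[b]-pl[a])[1::-1])),np.linalg.norm(pl[b]-pl[a]))
a0=np.arctan2(*(Y-X)[1::-1])
p,f=fit(cs,ms,[X[0],X[1],X[2]-.014,a0]); print("fit",p,np.degrees(p[3]),f)
for i in range(2): print(fit([cs[i]],[ms[i]],[*p[:2],.142,p[3]],False))
print("tip pred",p[:2]+.060*np.array([np.cos(p[3]),np.sin(p[3])]))
o=[]
for c,m,b in zip(cs,ms,((255,255,305,300),(400,160,430,225))):
    im=np.ascontiguousarray(cv2.convertScaleAbs(c["pixels"][b[1]:b[3],b[0]:b[2],::-1],alpha=1.5)); im=cv2.resize(im,None,fx=8,fy=8)
    mm=cv2.resize(m[b[1]:b[3],b[0]:b[2]],None,fx=8,fy=8,interpolation=0)
    cv2.drawContours(im,cv2.findContours((mm>.5).astype(np.uint8),0,2)[0],-1,(255,0,0),1)
    h=cv2.convexHull((proj(c,wing(p)).astype(np.float32)-[b[0],b[1]]+.5).astype(np.float32)*8)
    cv2.polylines(im,[h.astype(np.int32)],True,(0,255,0),1); o.append(cv2.copyMakeBorder(im,0,520-im.shape[0],0,0,0))
cv2.imwrite("pics/fit.png",np.hstack(o))
E
python3 run1.py
```

```text
[np.float32(415.0), np.float32(163.0)]
(269, 265, 25, 24)
(411, 174, 9, 21)
wing top centre [ 0.59691949 -0.25722369  0.15268641] [np.float64(0.0011783620699910955), np.float64(0.0011783620699910647)]
finger tip [ 0.54486767 -0.25736961  0.1034149 ] [np.float64(0.0007581789320720213), np.float64(0.000758178932072036)]
plate edge -74.26956793863069 0.1963838436478154
plate edge -74.21892211206001 0.19369348510579165
plate edge -164.49186957397686 0.14631295706759323
plate edge -165.54672896886112 0.14617695733945466
fit [ 0.59696039 -0.25685586  0.14099327 -3.23169075] -185.16224075384508 88.8603515625
(array([ 0.59696765, -0.25755856,  0.142     , -3.25849289]), np.float64(47.44921875))
(array([ 0.59681629, -0.25621923,  0.142     , -3.17575668]), np.float64(40.559814453125))
tip pred [ 0.53720375 -0.25145728]
```

View pics/fit.png

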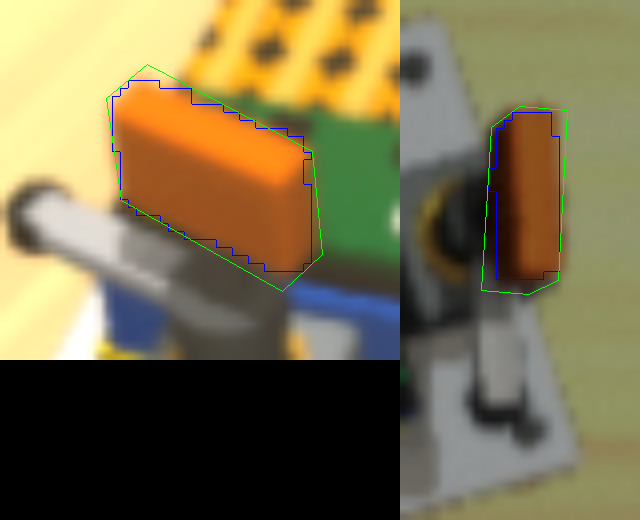

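The fit gives a centre of about (0.597, -0.257, 0.141). Its height agrees with the 0.142 in the text, and the finger tip came out at 0.103 (text: top about 0.107). Plate edges put "straight across" at about 105.5° yaw, so parked is about 180.5°; the tip direction I measured is 180.2°. Next I check joint range along the turn, then move above the peg.

```bash
cat >> h.py <<'E'
C=np.array([0.597,-0.257])
def q(deg):
    a=np.radians(deg)/2; return [0,np.cos(a),np.sin(a),0]
def st(m=""):
    print(m,"t%.2f"%monitor.get_t(),np.round(monitor.get_position(),4),"F",np.round(monitor.get_ft_force(),1),"M",np.round(monitor.get_wrist_torque(),2),"gap%.3f"%monitor.get_finger_gap(),"pad%.1f"%monitor.get_grasp_force())
E
python3 - <<'E'
from h import *
st()
ok={}
for off in(0,180):
    for d in(-2,-37,-77): print(off+d,np.round(kinematics.inverse_kinematics([*C,.144],q(off+d)),2))
E
```

```text
t0.10 [0.3055 0.6017 0.24  ] F [-0.2 -0.7 -0.5] M [0.02 0.03 0.05] gap0.996 pad0.0
-2 [-0.45  0.1   1.61 -0.    1.43  1.16]
-37 [-0.45  0.1   1.61 -0.    1.43  1.77]
-77 [-0.45  0.1   1.61 -0.    1.43  2.47]
178 [-0.45  0.1   1.61 -0.    1.43 -1.98]
143 [-0.45  0.1   1.61 -0.    1.43 -1.37]
103 [-0.45  0.1   1.61 -0.    1.43 -0.67]
```

```bash
python3 - <<'E'
from h import *
robot.move_to([*C,.24],q(178)); st("above")
robot.movel([*C,.144],feed=.08); st("down")
grasp(15); st("grip")
E
```

```text
above t3.27 [ 0.5972 -0.2565  0.24  ] F [-0.3 -0.3 -0.8] M [-0.01  0.   -0.02] gap0.997 pad0.0
down t4.62 [ 0.5972 -0.2571  0.1446] F [-0.1 -0.9  0.4] M [ 0.04  0.04 -0.05] gap1.002 pad0.0
grip t5.84 [ 0.5971 -0.257   0.144 ] F [ 0.8  0.2 -0.1] M [ 0.12 -0.12 -0.04] gap0.136 pad14.8
```

The grip is good: gap 12.6 mm against a 13 mm wing, with almost no side force. Now the combined turn and press, stopping about 1 mm short of home.

```bash
python3 - <<'E'
from h import *
grasp(50); st("grip50")
N=8
for i in range(1,N+1):
    robot.movel([*C,.144-.006*i/N],feed=.0018,rotation=q(178+(105.5-178)*i/N))
    F=monitor.get_ft_force()
    if i%2==0: st(i)
    if np.linalg.norm(F)>50: print("STOP"); break
E
```

```text
grip50 t6.06 [ 0.597 -0.257  0.144] F [ 0.4  0.9 -0.3] M [ 0.24 -0.11  0.04] gap0.139 pad49.8
2 t6.86 [ 0.5972 -0.2567  0.1431] F [-0.3  4.1  4.4] M [0.88 0.18 0.03] gap0.134 pad49.8
4 t7.66 [ 0.5973 -0.2565  0.1416] F [0.2 5.  5.5] M [ 1.17 -0.02 -0.01] gap0.132 pad49.8
6 t8.46 [ 0.5975 -0.2563  0.1401] F [1.4 5.3 6. ] M [ 1.35 -0.29  0.01] gap0.140 pad49.8
8 t9.26 [ 0.5977 -0.2563  0.1388] F [3.  8.  5.1] M [ 1.45 -0.69  0.07] gap0.134 pad49.8
```

Everything is tracking with about 6 N down and small side forces. Next is pressing home in small steps until the force reads 18–22 N, plus a look before letting go.

```bash
python3 - <<'E'
from h import *
z=.138
for i in range(30):
    z-=.0005; robot.movel([*C,z],feed=.004,rotation=q(105.5)); robot.pause(.05)
    F=np.mean([monitor.get_ft_force()[2] for _ in range(3)])
    if i%3==0 or F>14: st("z%.4f"%z)
    if F>21: break
robot.pause(.3); st("hold")
c=camera("scene"); save(c,"pics/s2.png",(230,210,350,340),4); print(monitor.get_eef_rot(),q(105.5))
E
```

```text
z0.1375 t9.58 [ 0.5977 -0.2563  0.1383] F [3.1 7.4 5.1] M [ 1.47 -0.68  0.02] gap0.140 pad49.8
z0.1360 t10.56 [ 0.5977 -0.2562  0.1367] F [3.1 7.1 5. ] M [ 1.49 -0.62 -0.01] gap0.135 pad49.8
z0.1345 t11.53 [ 0.5978 -0.2563  0.1363] F [-0.2  8.3 14.4] M [1.78 0.09 0.04] gap0.137 pad49.8
z0.1340 t11.86 [ 0.5979 -0.2563  0.1362] F [-0.6  9.3 17.8] M [1.93 0.39 0.01] gap0.134 pad49.8
z0.1335 t12.18 [ 0.5979 -0.2563  0.1361] F [-2.3  9.1 20.3] M [2.1  0.68 0.02] gap0.134 pad49.8
z0.1330 t12.51 [ 0.5979 -0.2564  0.1361] F [-3.7 10.7 23.3] M [ 2.18  0.99 -0.  ] gap0.138 pad49.8
hold t12.81 [ 0.5979 -0.2564  0.1361] F [-3.9  9.7 24.9] M [2.22 1.   0.06] gap0.137 pad49.8
[0.00118869 0.60481816 0.79636196 0.00109489] [0, np.float64(0.6052939880428944), np.float64(0.796002002534622), 0]
```

View pics/s2.png

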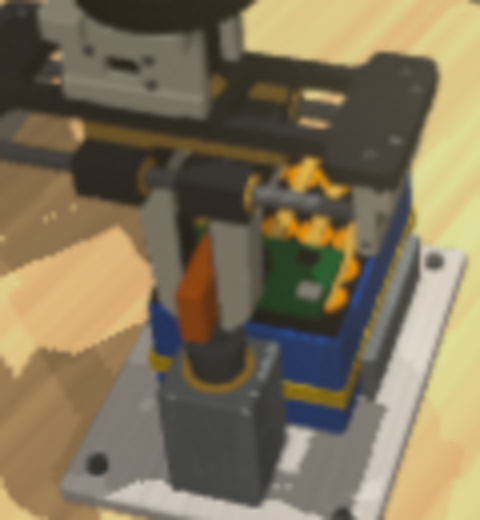

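The finger lies along the board axis, the handle is gripped at about (195,300), and a hard stop showed at the home depth with 25 N on it. I'll ease the load, release, retreat and verify.

```bash
python3 - <<'E'
from h import *
import pickle
robot.movel([.5979,-.2564,.1358],feed=.02); st("eased")
ungrasp(); st("open")
robot.movel([.5979,-.2564,.25],feed=.1)
robot.move_to([.45,.25,.3],q(105.5)); robot.pause(.3); st("away")
cs={n:camera(n) for n in("scene","top")}; pickle.dump(cs,open("c1.pkl","wb"))
o=[]
for n,b,a in(("scene",(240,230,350,350),1.2),("top",(325,140,435,245),2.2)):
    im=cv2.convertScaleAbs(cs[n]["pixels"][b[1]:b[3],b[0]:b[2],::-1],alpha=a); im=cv2.resize(im,(400,440),interpolation=cv2.INTER_CUBIC) if n=="scene" else cv2.resize(im,None,fx=3.6,fy=3.6,interpolation=cv2.INTER_CUBIC)
    o.append(cv2.copyMakeBorder(im,0,440-im.shape[0],0,0,0))
cv2.imwrite("pics/after.png",np.hstack(o)); print(np.hstack(o).shape)
d0=pickle.load(open("c0.pkl","rb"))
df=np.abs(cs["top"]["pixels"][165:240,150:255].astype(int)-d0["top"]["pixels"][165:240,150:255]).mean(); print("other jig diff",df)
E
```

```text
eased t13.16 [ 0.598  -0.2561  0.1363] F [-3.4  5.7  7.3] M [1.1  0.48 0.06] gap0.136 pad49.8
open t14.48 [ 0.5979 -0.2564  0.1358] F [ 0.1 -0.5 -0. ] M [-0.07  0.01 -0.03] gap0.997 pad0.0
away t17.99 [0.4502 0.2497 0.2999] F [-0.3  0.2  0.3] M [-0.06  0.08  0.05] gap1.002 pad0.0
(440, 796, 3)
other jig diff 7.178878306878307
```

View pics/after.png

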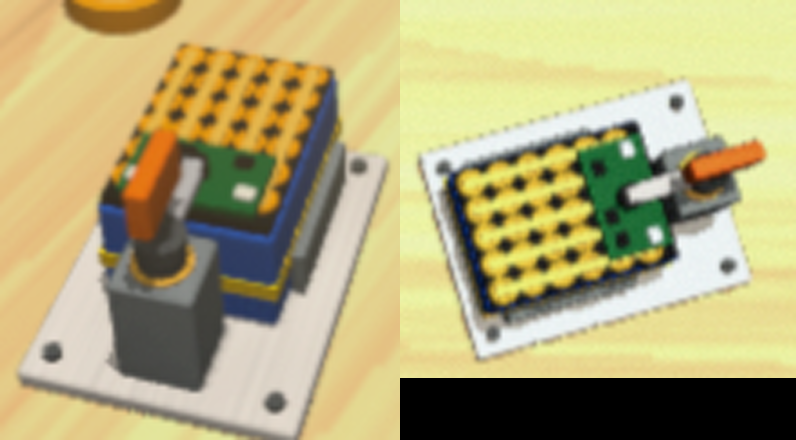

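The finger lies straight across the board: its slope from (630,193) to (675,183) in the top half of the picture matches the plate edge from (420,155) to (690,80). It has held for more than 3 s since release, so I'm handing in.

```bash
python3 -c "
from h import *
print(workorder.finish_job())"
```

```text
the job is handed in; nothing more can be done
None
```

The loose peg is turned about 75° clockwise, with its finger straight across the green board. It was pressed home with about 25 N, stayed put after release, and the job was handed in at about 18 s; the arm never went down at the other jig, though I didn't confirm that jig by picture afterwards.

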